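# Click the pill carousel on to the next filled compartment

## Robot

A 6-joint arm with a two-finger parallel gripper is mounted at the origin on the work surface. World frame = base frame: x ahead of the robot, y to its left, z up, the work surface at z = 0. Lengths are in m, angles in rad, forces in N, time in s.
With the tool pointing down it reaches from about 0.325 to 1 m from the base axis. Payload 5.1 kg.
Tool frame: the origin (TCP) lies midway between the tips of the shut fingers; the grasp point (between the pads) lies 19 mm behind it; z points along the fingers, y is the line along which they close (so a half turn about z gives the same grasp; the last joint's range is limited). The gripper opens to 85 mm and grips with 20 to 120 N. Pads are 22 mm wide; open, the fingers measure 114 mm over their backs; the gripper's body (76 mm by 85 mm) begins 54 mm behind the grasp point. The pads swing forward as they close: fully open they stand 13 mm farther back than shut.
Start: joints at [-1.383, 0.124, 1.65, -0, 1.367, -0.083], TCP at [0.174, -0.626, 0.231] pointing down, gripper open.
Joint ranges: [-2.61, 2.61], [-1.02, 2.33], [0.03, 2.71], [-1.35, 4.49], [0.32, 2.68], [-2.91, 2.91]. Speed limits (rad/s): [2.57, 2.57, 3.14, 3.14, 3.14, 3.14].

## Interface

Orientations are given as a 3x3 rotation matrix whose columns are the frame's x, y, z axes.
In Python, from workcell import manip gives the robot as it stands.
- The arm moves only by the shell command python3 -m creep 'ROWS' [FORCE]. ROWS is JSON, a list of rows, each a list of 5 numbers: the closure, from 0 (fully open) to 1 (shut), then the shift along the tool's x, y, z in units of 25 mm (1.0 is 25 mm), then the turn about the tool's z in units of 5 degrees (1.0 is 5 degrees). A call has 1 to 20 rows; each row shifts and turns the commanded pose from where the row before left it, along the tool's axes as they then stand; what a row does not reach is not made up. A row lasts 1/12 s, in which the tool goes at most 41.7 mm and 7.16 degrees, less where a joint would pass 70% of its speed; a pose out of reach is approached as far as the arm can. A call is refused whole if a number of a shift passes 1 or a number of a turn 1, either way. A call with a gripper value outside its range is refused whole. The fingers move at their own pace and stop on an object; FORCE is the grip in N (left out, the last holds). Time passes only in rows, so rows that do not move let the fingers close. It gives the time, the measured TCP pose, the force, the opening and the grip force at its end, in the units of the state.
- manip.state(): the state, without advancing time (a new reading comes with each control period).
- manip.snapshot(name): name is "scene" or "top" or "wrist"; returns the picture (384x512x3 uint8, blue, green, red); there is no depth.
- manip.camera_info(name): a dict with "mtx" (3x3 intrinsics, pixels), "R" (3x3) and "t" (3): a world point X has camera coordinates R X + t. Camera axes: x right, y down, z forward; pixel columns grow to the right and rows downward; lengths in m; the calibration is good to about 2 mm. A picture is of the moment at which its call begins: read the wrist's pose just before it. camera_info takes no time and is no camera call; for the wrist camera it gives the pose at the moment of the call.
- manip.finish_job(): hands the job in; it is judged then, once.
The state is a dict: "time_s": time; "qpos": joint angles; "joint_velocities": joint speeds; "effort": joint torques, N m; "eef_pos": TCP position; "tcp_rot": TCP orientation; "contact_force": force on the tool from outside, world axes, zero at the start; "moment": the same for the moment, N m; "gripper_width": finger opening in m; "finger_force": force on a finger pad.
Only numpy, scipy, OpenCV 4.12 (cv2) and the standard library are available. Lean on these libraries where they do the work, as an engineer would, in place of code of your own. Each camera call takes 0.05 s, during which the arm holds its last target. There are 200 camera calls.

## Task

Some doses have already been taken out of the pill carousel, so the compartment now at its window is empty. With a fingertip on the ribs of its edge, flick the blue wheel forward (anticlockwise seen from above), one click at a time and letting each click settle, until the first compartment that still holds tablets sits squarely in the window, and do not let it run past. Leave the carousel standing where it is, without lifting or shoving it, and disturb nothing else on the desk.

Things in the scene. Friction and masses are not known exactly. Their poses are not given: they have to be found in the camera images.
- carousel: pill carousel: a round table-top dispenser, 1.1 kg, standing loose on grippy rubber feet; it begins to slide at about 8 N. Origin at the centre of its underside, z up, window on its own -x side. Heights above the desk: white base (168 mm across) 4 to 14 mm, blue wheel (210 mm across the ribs) 16 to 42 mm, clear fixed lid (172 mm across) up to 46 mm, hub up to 55 mm.
- wheel (a joint): angle of the blue wheel, rad, growing anticlockwise seen from above (forward). 0: first filled compartment in the window. One click is 0.4488 (14 a turn). A spring detent holds it at multiples of 0.4488; let go, it springs to the nearest one (past half a click it snaps on by itself), damped. It starts 2, 3 or 4 clicks short: -0.90, -1.35 or -1.80. About 1.5 N at a rib turns it.
- rib (a point): tip (half-way up) of the rib at the anticlockwise edge of the first filled compartment. The wheel has 14 such upright ribs, evenly spaced 0.4488 rad, 7 mm wide, standing out from its wall at 91 mm to 105 mm from the centre, 16 to 42 mm above the desk; the gaps between are about 36 mm wide. They stand free of base and lid all round, except at the window.
- first_filled (a point): middle of the floor of the first filled compartment, 62 mm from the wheel's centre, 26 mm above the desk; it turns with the wheel and ends right below the window. It and the nine compartments clockwise of it (seen from above) hold white tablets and capsules; the four anticlockwise of it are empty. At wheel 0 its ribs are 0.2244 rad either side of the window's middle.
- window (a point): middle of the window, the only opening in the clear lid, one compartment wide between two white frame bars, 62 mm from the carousel's centre towards its -x, 46 mm above the desk
- post (a point): top of the fixed white post in front of the window, 115 mm from the carousel's centre towards its -x: 58 mm wide, 8 mm thick, 50 mm high; the window frame reaches over the wheel's edge to it
- lock (a point): key lock on top of the carousel's fixed white hub (44 mm across), on the wheel's axis, 55 mm above the desk
- medicine_cup: a small open white plastic medicine cup, 40 mm across the mouth and 36 mm high, standing beside the carousel; origin at the centre of its underside. Leave it alone.
- pill_bottle: an amber pill jar with a white cap, 44 mm across and 75 mm high, standing beside the carousel; origin at the centre of its underside. Leave it alone.
- highlighter: a flat highlighter pen lying beside the carousel, 114 mm long (along its own x), 22 mm wide, 18 mm high; origin at its underside. Leave it alone.
- stapler: a black stapler, 136 mm long (along its own x), 34 mm wide, 50 mm high; origin at the centre of its underside. Leave it alone.
- mouse: a black computer mouse, 104 x 60 mm, 33 mm high; origin at the centre of its underside. Leave it alone.
- sanitiser: a hand sanitiser pump bottle, 58 mm across and 158 mm high, its nozzle sticking out 42 mm; origin at the centre of its underside. Leave it alone.
- mug: a coffee mug, 82 mm across and 95 mm high, handle to its own +y; origin at the centre of its underside. Leave it alone.

How it is judged:
By the outcome, as a careful person would: the job done as asked, in the order asked, and still so for the second after the job is handed in, with the robot touching nothing.
It also fails if it takes over 64 s, if anything falls off the work surface, if the arm or the gripper's body presses on something with over 40 N, if the wrist force passes 120 N, or if a joint passes its speed limit or range.

## Working session

There is one attempt and no reset: what is moved stays moved. The work goes in short steps, Python scripts to look and compute and a shell command to move; the robot and the scene stay as the last step left them, time stands still between calls to the robot, and variables do not carry over. Pictures are saved under pics/ and viewed, at most 10 in all, crops included, and the job is handed in when it is done.

```bash
mkdir -p pics
python3 - <<'E'
from workcell import manip
import cv2,numpy as np
for n in("top","scene"):
    im=manip.snapshot(n); cv2.imwrite(f"pics/{n}0.png",cv2.resize(im,(800,600)))
    c=manip.camera_info(n); print(n,np.round(c["mtx"],1).tolist(),np.round(c["R"],3).tolist(),np.round(c["t"],3).tolist())
s=manip.state();print(s["time_s"],s["eef_pos"],np.round(s["tcp_rot"],3).tolist(),s["gripper_width"])
E
```

```text
top [[356.0, 0.0, 254.9], [0.0, 356.0, 194.8], [0.0, 0.0, 1.0]] [[-0.002, -1.0, -0.007], [-0.992, 0.003, -0.13], [0.13, 0.007, -0.992]] [-0.02, 0.581, 0.912]
scene [[402.6, 0.0, 252.6], [0.0, 402.6, 195.7], [0.0, 0.0, 1.0]] [[0.516, 0.857, 0.001], [0.704, -0.423, -0.57], [-0.488, 0.295, -0.822]] [-0.289, -0.357, 1.416]
0.1 [ 0.17371966 -0.62576338  0.23015015] [[0.964, 0.267, -0.0], [0.267, -0.964, 0.002], [0.0, -0.002, -1.0]] 0.08546705887955319
```

View pics/top0.png

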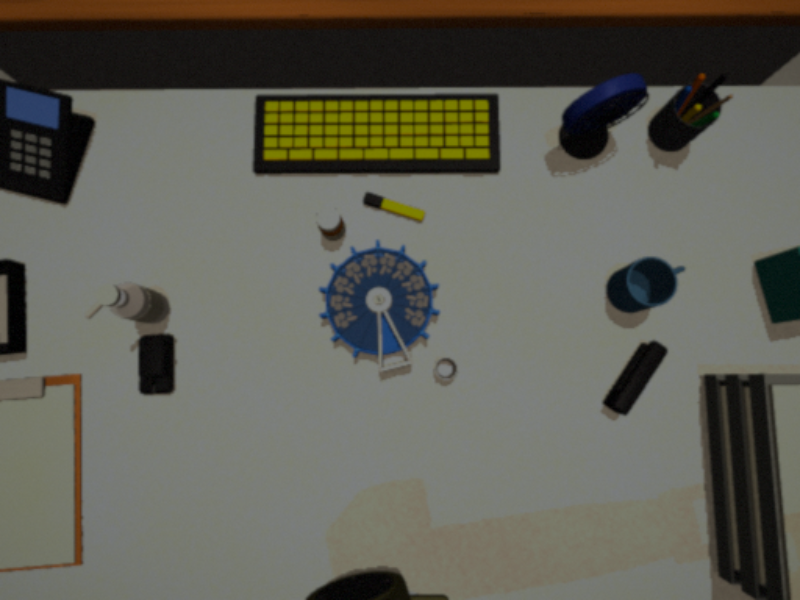

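View pics/scene0.png

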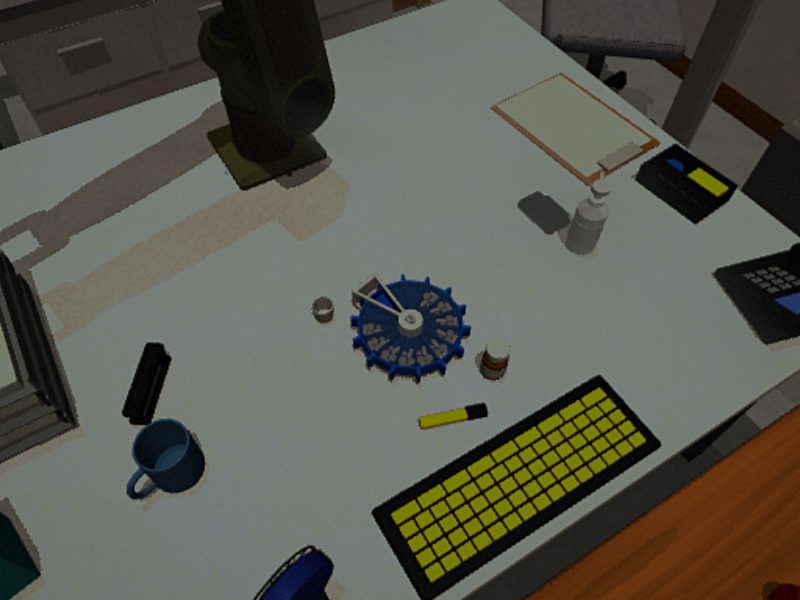

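```bash
cat > look.py <<'E'
from workcell import manip
import cv2,numpy as np
def proj(c,P):
    p=(c["R"]@np.atleast_2d(P).T).T+c["t"]; p=p@np.asarray(c["mtx"]).T; return p[:,:2]/p[:,2:]
def unproj(c,uv,z):
    d=np.linalg.solve(c["mtx"],[*uv,1]); R=np.asarray(c["R"]); o=-R.T@c["t"]; d=R.T@d
    return o+d*(z-o[2])/d[2]
def rectify(c,im,C,z,half=.13,n=560):
    g=(np.arange(n)/n*2-1)*half
    X=C[0]-g[:,None]+0*g; Y=C[1]-g[None,:]+0*g[:,None]   # up=+x, left=+y
    uv=proj(c,np.stack([X.ravel(),Y.ravel(),np.full(n*n,z)],1)).reshape(n,n,2).astype(np.float32)
    return cv2.remap(im,uv[...,0],uv[...,1],cv2.INTER_CUBIC)
def ribs(c,im,C,z=.042,r=(.097,.1,.103)):
    a=np.arange(0,2*np.pi,.005); v=0
    for q in r:
        uv=proj(c,np.stack([C[0]+q*np.cos(a),C[1]+q*np.sin(a),0*a+z],1)).astype(np.float32)
        s=cv2.remap(im.astype(np.float32),uv[None,:,0],uv[None,:,1],cv2.INTER_LINEAR)[0]
        v=v+s[:,0]-s[:,2]
    f=(v*np.exp(14j*a)).mean(); return abs(f),(np.angle(f)/14)   # rib at angle phase (mod .4488), atan2 world
E
python3 - <<'E'
from look import *
c=manip.camera_info("top"); im=manip.snapshot("top")
C0=unproj(c,(378*.64,298*.64),.055); W=unproj(c,(394*.64,365*.64),.05)
print(C0,W,np.degrees(np.arctan2(*(W-C0)[1::-1])))
best=max((ribs(c,im,C0[:2]+[dx,dy])+(C0[0]+dx,C0[1]+dy) for dx in np.arange(-.012,.0121,.001) for dy in np.arange(-.012,.0121,.001)))
print(best)
C=best[2:]
r=rectify(c,im,C,.042); r=np.clip(r.astype(float)*2,0,255).astype(np.uint8)
cv2.circle(r,(280,280),226,(0,255,0),1); cv2.circle(r,(280,280),3,(0,255,0),1)
cv2.imwrite("pics/rect0.png",r)
E
```

```text
[0.58988616 0.01291469 0.055     ] [ 0.47804053 -0.01377289  0.05      ] -166.5795479705732
(np.float64(31.365825445605292), np.float64(0.030537333796482897), np.float64(0.5888861584308468), np.float64(0.011914694364607976))
```

View pics/rect0.png

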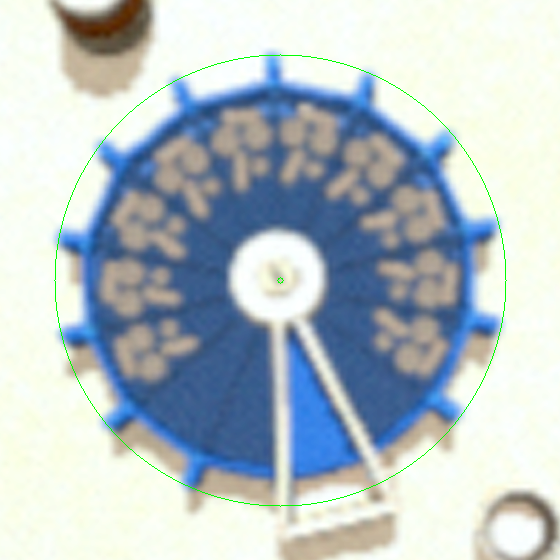

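The top view shows the carousel centre at about (0.589, 0.012) and the window direction at about -166°. There are two empty compartments between the window and the first filled one, at (150,350), so the wheel is 3 clicks short. The tool's y axis already points radially out through the free -y side, so pushing along tool +x is forward.

```bash
python3 -m creep '[[1,0.5,-0.35,0,0],[1,0.98,-0.66,0,0],[1,0.98,-0.66,0,0],[1,0.98,-0.66,0,0],[1,0.98,-0.66,0,0],[1,0.98,-0.66,0,0],[1,0.98,-0.66,0,0],[1,0.98,-0.66,0,0],[1,0.98,-0.66,0,0],[1,0.98,-0.66,0,0],[1,0.98,-0.66,0,0],[1,0.98,-0.66,0,0],[1,0.98,-0.66,0,0],[1,0.98,-0.66,0,0],[1,0.98,-0.66,0,0],[1,0.98,-0.66,0,0],[1,0.98,-0.66,0,0],[1,0.98,-0.66,0,0],[1,0.98,-0.66,0,0],[1,0.5,-0.35,0,0]]' 20
cat > where.py <<'E'
from look import *
s=manip.state(); C=np.array([.5889,.0119,0]); R=np.asarray(s["tcp_rot"]); d=np.asarray(s["eef_pos"])-C
print("t",round(s["time_s"],2),"tool x,y,z mm from C",np.round(np.array([d@R[:,0],d@R[:,1],s["eef_pos"][2]])*1000,1),"yaw tool y",round(np.arctan2(R[1,1],R[0,1]),3),"F",np.round(s["contact_force"],2))
E
python3 where.py
```

```text
time_s: 1.82
eef_pos: [0.54, -0.1954, 0.2311]
tcp_rot: [[0.963, 0.27, 0.0], [0.27, -0.963, 0.001], [0.001, -0.001, -1.0]]
contact_force: [-0.2, 0.3, 0.4]
gripper_width: -0.0002
finger_force: 0.0
t 1.82 tool x,y,z mm from C [-102.9  186.1  231.1] yaw tool y -1.298 F [-0.17  0.31  0.44]
```

```bash
python3 -m creep '[[1,0.77,-0.5,0,0],[1,0.77,-0.5,0,0],[1,0.77,-0.5,0,0],[1,0.77,-0.5,0,0],[1,0,0,0.5,0],[1,0,0,1,0],[1,0,0,1,0],[1,0,0,1,0],[1,0,0,1,0],[1,0,0,0.8,0],[1,0,0,0.4,0],[1,0,0,0,0],[1,0,0,0,0]]'
python3 - <<'E'
import where
from look import *
c=manip.camera_info("wrist"); cv2.imwrite("pics/w1.png",np.clip(manip.snapshot("wrist")*1.8,0,255).astype(np.uint8))
c=manip.camera_info("top"); im=manip.snapshot("top"); print(ribs(c,im,(.5889,.0119)))
E
```

```text
time_s: 2.9
eef_pos: [0.5991, -0.1297, 0.0886]
tcp_rot: [[0.964, 0.267, -0.001], [0.267, -0.964, 0.0], [-0.001, -0.0, -1.0]]
contact_force: [0.8, 0.3, -0.2]
gripper_width: -0.0003
finger_force: 0.0
t 2.9 tool x,y,z mm from C [-28.1 139.2  88.6] yaw tool y -1.3 F [ 0.79  0.3  -0.16]
(np.float64(26.76120171095468), np.float64(0.028882713030885142))
```

View pics/w1.png

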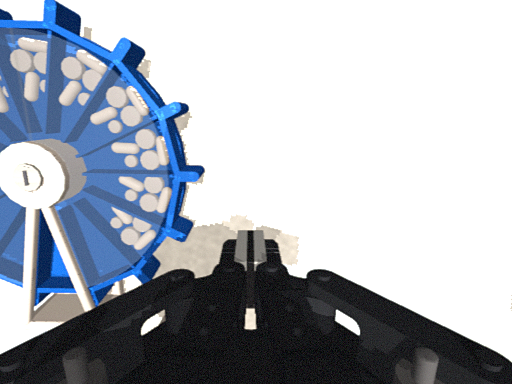

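The wrist view shows the fingertips at (251,240), rib tips at (201,172) and (190,236), and the lock at (28,178). I'll refine the centre from these.

Run:
```python
from look import *
c=manip.camera_info("wrist"); T=manip.state()["eef_pos"]
print(unproj(c,(28,178),.055)); 
for p in((202,171),(191,235)):
    P=unproj(c,p,.042); d=P-[.5889,.0119,0]; print(P,np.hypot(d[0],d[1]),np.arctan2(d[1],d[0]))
print(proj(c,T))
P=proj(c,[[.5889+.105*np.cos(a),.0119+.105*np.sin(a),.042] for a in(-1.316,-1.765)]);print(P)
```

```text
[0.59055109 0.01358428 0.055     ]
[ 0.62141109 -0.08992355  0.042     ] 0.10688782150749275 -1.2617388724046954
[ 0.57391747 -0.09280093  0.042     ] 0.10576748787689878 -1.7129297460727804
[[251.77427239 243.7876942 ]]
[[199.69049006 179.37140865]
 [187.15195994 240.96855874]]
```

```bash
python3 -m creep '[[1,0.16,0,0.6,0],[1,0,0,0.9,0],[1,0,0,0.8,0],[1,0,0,0.36,0],[1,0,0,0,0],[1,0,-0.3,0,0],[1,0,-0.3,0,0],[1,0,-0.3,0,0],[1,0,-0.2,0,0],[1,0,-0.16,0,0],[1,0,0,0,0],[1,0,0,0,0]]'
python3 where.py
```

```text
time_s: 4.0
eef_pos: [0.5951, -0.0981, 0.0227]
tcp_rot: [[0.963, 0.268, 0.001], [0.268, -0.963, -0.0], [0.0, 0.0, -1.0]]
contact_force: [1.1, 0.6, -0.6]
gripper_width: 0.0001
finger_force: 0.0
t 4.0 tool x,y,z mm from C [-23.5 107.6  22.7] yaw tool y -1.299 F [ 1.08  0.55 -0.59]
```

```bash
python3 -m creep '[[1,0.16,0.02,0,0],[1,0.16,0.02,0,0],[1,0.16,0,0,0],[1,0.16,0,0,0],[1,0.16,0,0,0],[1,0.16,0,0,0],[1,0.16,0,0,0]]'
python3 where.py
python3 -m creep '[[1,0.16,0,0,0],[1,0.16,0,0,0],[1,0.16,-0.02,0,0],[1,0.16,-0.02,0,0],[1,0.16,-0.02,0,0],[1,0,0,0,0],[1,0,0,0,0],[1,0,0,0,0],[1,0,0,0,0],[1,0,0,0,0]]'
python3 - <<'E'
import where
from look import *
c=manip.camera_info("wrist"); cv2.imwrite("pics/w2.png",np.clip(manip.snapshot("wrist")*1.8,0,255).astype(np.uint8))
c=manip.camera_info("top"); im=manip.snapshot("top"); print(ribs(c,im,(.5889,.0119)))
E
```

```text
time_s: 4.58
eef_pos: [0.6225, -0.0918, 0.0222]
tcp_rot: [[0.964, 0.267, -0.001], [0.267, -0.964, 0.0], [-0.0, -0.0, -1.0]]
contact_force: [-1.8, -0.3, -0.1]
gripper_width: 0.0003
finger_force: 0.5
t 4.58 tool x,y,z mm from C [  4.6 108.9  22.2] yaw tool y -1.3 F [-1.76 -0.34 -0.11]
time_s: 5.42
eef_pos: [0.6409, -0.0851, 0.0223]
tcp_rot: [[0.964, 0.267, -0.0], [0.267, -0.964, 0.0], [-0.0, -0.0, -1.0]]
contact_force: [-0.4, -0.3, 0.5]
gripper_width: -0.0003
finger_force: 0.0
t 5.42 tool x,y,z mm from C [ 24.2 107.4  22.3] yaw tool y -1.3 F [-0.43 -0.33  0.53]
(np.float64(20.497349300493152), np.float64(0.02057903617918147))
```

View pics/w2.png

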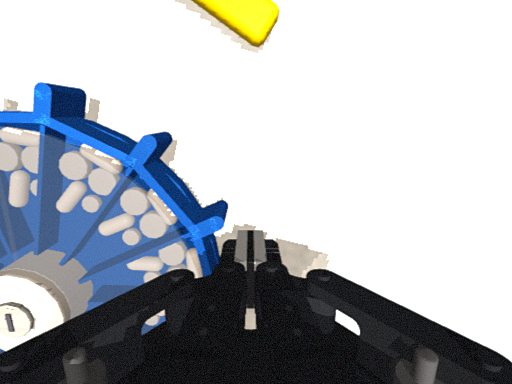

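The push force was about 1.8 N and has since released; the rib ahead, at (215,215), stands clear of the finger. I'll back out and check the click count from above.

```bash
python3 -m creep '[[1,0,0.4,0,0],[1,0,0.5,0,0],[1,0,0.4,0,0],[1,-0.5,0,0,0],[1,-0.9,0,0,0],[1,-0.5,0,0,0],[1,0,0,0,0],[1,0,0,0,0],[1,0,0,0,0],[1,0,0,0,0]]'
cat > check.py <<'E'
import where,sys
from look import *
c=manip.camera_info("top"); im=manip.snapshot("top"); C=(.5889,.0119); print(ribs(c,im,C))
r=rectify(c,im,C,.042); cv2.imwrite(f"pics/{sys.argv[1]}.png",np.clip(r*2.,0,255).astype(np.uint8))
E
python3 check.py rect1
```

```text
time_s: 6.35
eef_pos: [0.6051, -0.1295, 0.0227]
tcp_rot: [[0.964, 0.267, 0.001], [0.267, -0.964, -0.0], [0.001, 0.001, -1.0]]
contact_force: [-0.1, -0.1, -0.0]
gripper_width: -0.0002
finger_force: 0.0
t 6.35 tool x,y,z mm from C [-22.2 140.5  22.7] yaw tool y -1.3 F [-0.06 -0.07 -0.02]
(np.float64(26.276720873764006), np.float64(0.028146411618906797))
```

View pics/rect1.png

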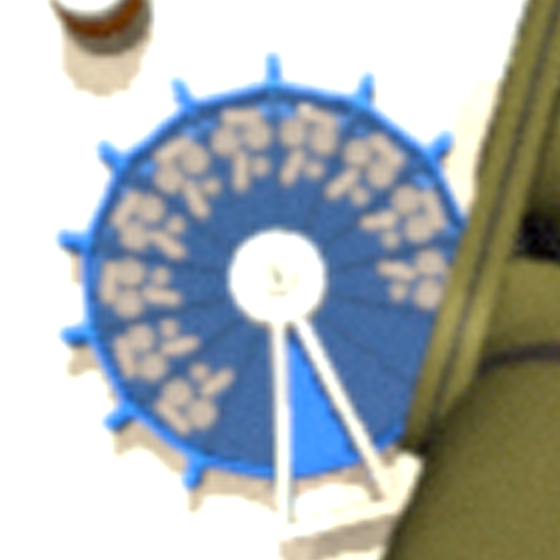

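Exactly one click has passed: the first filled compartment is now at (190,405), and the carousel hasn't moved. Now the second click, using the same stroke.

```bash
python3 -m creep '[[1,-0.05,-0.4,0,0],[1,0,-0.5,0,0],[1,0,-0.4,0,0],[1,0,0,0,0],[1,0.16,0.02,0,0],[1,0.16,0.02,0,0],[1,0.16,0,0,0],[1,0.16,0,0,0],[1,0.16,0,0,0],[1,0.16,0,0,0],[1,0.16,0,0,0],[1,0.16,0,0,0],[1,0.16,0,0,0],[1,0.16,-0.02,0,0],[1,0.16,-0.02,0,0],[1,0.14,-0.02,0,0],[1,0,0,0,0],[1,0,0,0,0],[1,0,0,0,0],[1,0,0,0,0]]'
python3 where.py
python3 -m creep '[[1,0,0,0,0],[1,0,0,0,0],[1,0,0,0,0],[1,0,0,0,0],[1,0,0.4,0,0],[1,0,0.5,0,0],[1,0,0.4,0,0],[1,-0.5,0,0,0],[1,-0.9,0,0,0],[1,-0.5,0,0,0],[1,0,0,0,0],[1,0,0,0,0],[1,0,0,0,0],[1,0,0,0,0]]'
python3 check.py rect2
```

```text
time_s: 8.07
eef_pos: [0.6396, -0.0849, 0.0223]
tcp_rot: [[0.964, 0.267, -0.0], [0.267, -0.964, 0.0], [-0.0, -0.0, -1.0]]
contact_force: [0.3, 0.3, -0.6]
gripper_width: -0.0003
finger_force: 0.0
t 8.07 tool x,y,z mm from C [ 22.9 106.9  22.3] yaw tool y -1.3 F [ 0.3   0.27 -0.59]
time_s: 9.23
eef_pos: [0.6038, -0.1293, 0.0228]
tcp_rot: [[0.964, 0.267, 0.001], [0.267, -0.964, -0.0], [0.001, 0.001, -1.0]]
contact_force: [-0.4, -0.8, -0.6]
gripper_width: -0.0001
finger_force: 0.0
t 9.23 tool x,y,z mm from C [-23.4 140.1  22.8] yaw tool y -1.3 F [-0.37 -0.84 -0.64]
(np.float64(26.312015491145598), np.float64(0.02851838452278377))
```

View pics/rect2.png

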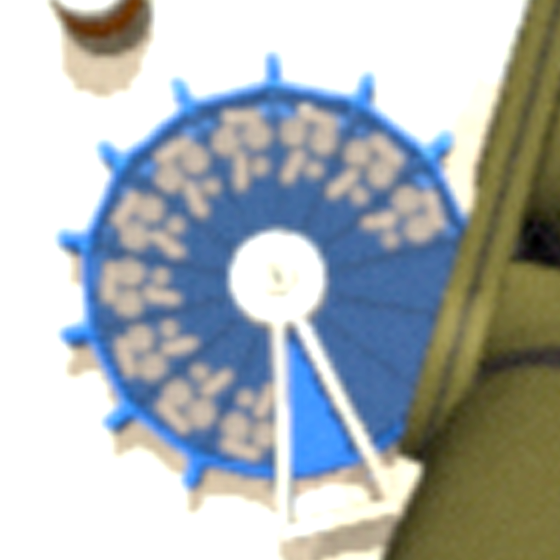

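The second click is done: the first filled compartment is at (248,425), right next to the window. One more click, then back out and lift.

```bash
python3 -m creep '[[1,0,-0.4,0,0],[1,0,-0.5,0,0],[1,0,-0.4,0,0],[1,0,0,0,0],[1,0.16,0.02,0,0],[1,0.16,0.02,0,0],[1,0.16,0,0,0],[1,0.16,0,0,0],[1,0.16,0,0,0],[1,0.16,0,0,0],[1,0.16,0,0,0],[1,0.16,0,0,0],[1,0.16,0,0,0],[1,0.16,-0.02,0,0],[1,0.16,-0.02,0,0],[1,0.14,-0.02,0,0],[1,0,0,0,0],[1,0,0,0,0],[1,0,0,0,0],[1,0,0,0,0]]'
python3 -m creep '[[1,0,0,0,0],[1,0,0,0,0],[1,0,0,0,0],[1,0,0,0,0],[1,0,0.4,0,0],[1,0,0.5,0,0],[1,0,0.4,0,0],[1,0,0.4,0,0],[1,0,0,-0.5,0],[1,0,0,-1,0],[1,0,0,-1,0],[1,0,0,-1,0],[1,0,0.5,-1,0],[1,0,1,-0.5,0],[1,0,1,0,0],[1,0,1,0,0],[1,0,1,0,0],[1,0,0.5,0,0],[1,0,0,0,0],[1,0,0,0,0]]'
python3 check.py rect3
```

```text
time_s: 10.95
eef_pos: [0.6395, -0.0845, 0.0223]
tcp_rot: [[0.964, 0.267, -0.0], [0.267, -0.964, 0.0], [-0.0, -0.0, -1.0]]
contact_force: [-0.3, -1.0, -0.4]
gripper_width: 0.0001
finger_force: 0.0
time_s: 12.62
eef_pos: [0.6842, -0.2459, 0.1474]
tcp_rot: [[0.964, 0.266, -0.0], [0.266, -0.964, 0.001], [-0.0, -0.001, -1.0]]
contact_force: [-0.3, 0.7, -0.3]
gripper_width: -0.0001
finger_force: 0.0
t 12.62 tool x,y,z mm from C [ 23.2 273.7 147.4] yaw tool y -1.301 F [-0.26  0.73 -0.27]
(np.float64(38.10835623886979), np.float64(0.030534782180243688))
```

View pics/rect3.png

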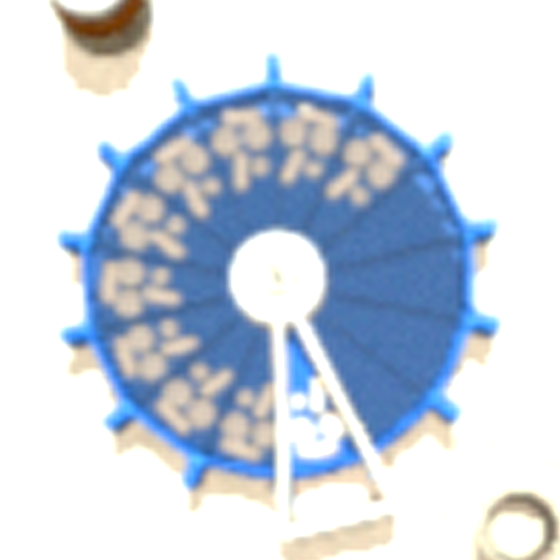

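The first filled compartment now sits in the window at (315,430). The rib phase is the same as at the start, and the carousel, cup and bottle haven't moved.

```bash
python3 -c "from workcell import manip; print(manip.finish_job())"
```

```text
the job is handed in; nothing more can be done
None
```

I flicked the wheel forward three clicks, one at a time; the first filled compartment is squarely in the window, the carousel, cup and bottle have not moved in the final view, and the job is handed in at about 13 s.

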